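Shut the canister and lock its tab-lock dial

ROBOT

A 7-joint arm with a two-finger parallel gripper is mounted at the origin on the work surface. World frame = base frame: x ahead of the robot, y to its left, z up, the work surface at z = 0. Lengths are in m, angles in rad, forces in N, time in s.
With the tool pointing down it reaches from about 0.425 to 0.975 m from the base axis. Payload 16.7 kg.
Tool frame: the origin (TCP) lies midway between the tips of the shut fingers; the grasp point (between the pads) lies 19 mm behind it; z points along the fingers, y is the direction in which the jaws open and shut (so a half turn about z gives the same grasp; the last joint's range is limited). The gripper opens to 85 mm and grips with 20 to 120 N. Pads are 22 mm wide; open, the fingers measure 114 mm over their backs; the gripper's body (76 mm by 85 mm) begins 54 mm behind the grasp point. The pads swing forward as they close: fully open they stand 13 mm farther back than shut.
Start: joints at [-1.46, 0.426, 0.074, 1.606, -0.034, 1.111, -0.067], TCP at [0.173, 0.652, 0.231] pointing down, gripper open.
Joint ranges: [-2.85, 2.85], [-0.5, 2.14], [-1.23, 1.37], [0.21, 2.46], [-1.02, 4.16], [0.16, 2.05], [-2.73, 2.73]. Speed limits (rad/s): [1.89, 1.89, 2.39, 2.39, 3.01, 3.01, 3.01].

INTERFACE

Orientations are given as a unit quaternion [x, y, z, w].
In Python, from cell import read_state, eyes, manip gives the robot as it stands.
- The arm moves only by the shell command python3 -m jog 'ROWS'. ROWS is JSON, a list of rows, each a list of 3 entries, a list of its own where there are three numbers: the turn, a rotation vector about the tool's x, y, z in rad, then the shift along the tool's x, y, z in mm, then the finger opening in mm, from 0 to 85.4. In form: [[[rx, ry, rz], [tx, ty, tz], grip], ...]. A call has exactly 10 rows; each row shifts and turns the commanded pose from where the row before left it, along the tool's axes as they then stand; what a row does not reach is not made up. A row lasts 1/10 s, in which the tool goes at most 50 mm and 8.59 degrees, less where a joint would pass 70% of its speed; a pose out of reach is approached as far as the arm can. A call with a gripper value outside its range is refused whole. The fingers move at their own pace and stop on an object; the grip force is fixed at half the most. Time passes only in rows, so rows that do not move let the fingers close, or fill a call up. It gives the time, the measured TCP pose, the force and the opening at its end, in the units of the state.
- read_state(): the state, without advancing time (a new reading comes with each control period).
- eyes.camera(name): name is "side" or "top"; returns a dict with "frame" (480x640x3 uint8, red, green, blue), "range_z" (480x640 float32, m along the optical axis (not along the pixel's ray), 0 where there is no reading), "intrinsics" (3x3 intrinsics, pixels), "eye" and "attitude" of the camera in the world. Camera axes: x right, y down, z forward; pixel columns grow to the right and rows downward; lengths in m; the calibration is good to about 2 mm. A picture is of the moment at which its call begins.
- manip.sign_off(): hands the job in, once; it reports no verdict.
The state is a dict: "t": time; "joints": joint angles; "joint_velocities": joint speeds; "effort": joint torques, N m; "position": TCP position; "orientation": TCP orientation; "ft_force": force on the tool from outside, world axes, zero at the start; "torque": the same for the moment, N m; "grip_width": finger opening in m.
Only numpy, scipy, OpenCV 4.12 (cv2) and the standard library are available. Lean on these libraries where they do the work, as an engineer would, in place of code of your own. Each camera call takes 0.05 s, during which the arm holds its last target.

TASK

Shut the canister's lid, then pinch the two release tabs on its dial, turn the dial clockwise until it meets its stop, and let go so that both tabs spring fully back out and lock it. Go gently: do not crush the tabs, do not let the canister twist round on its coaster, and leave the tumbler, the ball and the cork blocks where they are.

Things in the scene. Friction and masses are not known exactly. Their poses are not given: they have to be found in the camera images.
- canister: Round stainless steel canister, 100 mm across, rim 95 mm above its underside, in a cork coaster on the bamboo board. Origin: centre of its underside; z up, x towards the lid's hinge (far side), front towards -x. It cannot tip, slide or lift, but twists round in the coaster under more than about 0.35 N m about its upright axis, which must not happen.
- canister_front (a point): Middle of the small upright steel plate on the canister's front wall, 57 mm from the canister's axis and 60 mm above its underside. It shows whether the canister has twisted round (more than 3 mm of travel is too much).
- lid (a joint): Angle of the lid about its hinge (level, along the canister's y, 55 mm behind its axis at rim height). 0 = shut, grows as it opens; starts 0.25 to 0.5 rad open. The stiff hinge stays where it is left; about 2 N down on the lip shuts it. Steel disc 104 mm across, 6 mm thick; shut, its top is 101 mm above the canister's underside.
- lid_lip (a point): Top of the flat thumb lip (28 mm long, 32 mm wide) that sticks out of the lid's front edge, 121 mm from the hinge line (66 mm in front of the canister's axis when shut). Moves with the lid; its axes are the lid's.
- dial_grip (a point): Point on the dial's axis at the height to pinch: 31 mm above the lid's top, 15 mm below the top of the dial. Axes turn with the dial: z along its axis away from the lid (up when the lid is shut), y through the two tabs (tab_a on +y, tab_b on -y). At the start y is 0.7 rad anticlockwise (from above) of the canister's y.
- dial_top (a point): Centre of the top of the dial, 46 mm above the lid's top, same axes as dial_grip. The dial is a black knob 44 mm across with a grey ridge along x on top. Under it a fixed round collar, 72 mm across, reaches 8.5 mm above the lid: keep fingertips above that. It hides the dial's pawls and stop.
- dial (a joint): Angle of the dial, rad, growing clockwise seen from above; starts at 0, locked while the tabs are out. With both tabs pressed in it turns against about 0.05 N m to a solid stop whose place varies and cannot be seen: 0.8 to 1.4 rad. Only in about the last 0.1 rad before the stop can the tabs spring fully out again. Turning on against the stop twists the canister round.
- tab_a (a joint): How far the tab on the dial's +y side is pressed in, m: 0 = fully out, 0.005 = fully in. Spring loaded: 5 N to start, 9 N fully in. The dial is free to turn once both tabs are in by more than 3 mm.
- tab_b (a joint): The same for the tab on the dial's -y side.
- tumbler: Glass tumbler, 68 mm across, 95 mm high, standing on the board to the left of the canister. Leave alone. Origin under its centre.
- ball_center (a point): Centre of the yellow knobbly massage ball, 66 mm across, in a cork ring at the board's left end. Leave alone.
- cork_a: Lower cork block, 70 x 70 x 35 mm, on the board to the right of the canister. Leave alone. Origin under its centre.
- cork_b: Upper cork block, 55 x 65 x 30 mm, lying on the lower one. Leave alone. Origin under its centre.
- plate_a: Grey upright ribbed plate of the tab on the dial's +y side, 20 mm wide (along the dial's x), 4 mm thick, 12 to 42 mm above the lid's top; axes and origin as the dial's (origin on the dial's axis at the lid's top, but moved in with the tab). The outer faces of the two plates are 56 mm apart when out, 46 mm when fully in. The plate breaks if pressed with more than 50 N.
- plate_b: Grey upright ribbed plate of the tab on the dial's -y side, 20 mm wide (along the dial's x), 4 mm thick, 12 to 42 mm above the lid's top; axes and origin as the dial's (origin on the dial's axis at the lid's top, but moved in with the tab). The outer faces of the two plates are 56 mm apart when out, 46 mm when fully in. The plate breaks if pressed with more than 50 N.

How it is judged:
On the way, in this order (a step that is already met when the one before it is completed fails the run):
1. the lid is shut (value of joint lid below 0.04 rad and value of joint dial below 0.3 rad), for 0.2 s.
2. with both tabs pinched in, the dial has been turned clockwise (value of joint lid below 0.06 rad and value of joint dial above 0.5 rad and value of joint each of tab_a, tab_b above 0.002 m), for 0.1 s.
At the end, for the whole second after the job is handed in: The lid is shut (within 0.04 rad), the dial stands clockwise in its locked place at the stop (turned more than 0.6 rad) and at rest, and both tabs have sprung back out (less than 1.5 mm in) (value of joint lid below 0.04 rad and value of joint dial above 0.6 rad and value of joint each of tab_a, tab_b below 0.0015 m and velocity of joint dial below 0.05 rad/s); the robot touches nothing.
It fails at once if the canister is twisted round on its coaster (its front plate moves more than 3 mm) (distance of canister_front from where it was at the start of the episode above 0.003 m).
It fails at once if a tab is pinched with more than 50 N (contact force between the fingers and plate_a above 50 N or contact force between the fingers and plate_b above 50 N).
It fails at once if a bystander is moved more than 15 mm (distance of any of tumbler, ball_center, cork_a, cork_b from where it was at the start of the episode above 0.015 m).
It also fails if it takes over 69 s, if anything falls off the work surface, if the arm or the gripper's body presses on something with over 40 N, if the wrist force passes 120 N, or if a joint passes its speed limit or range.

## Working session

There is one attempt and no reset: what is moved stays moved. The work goes in short steps, Python scripts to look and compute and a shell command to move; the robot and the scene stay as the last step left them, time stands still between calls to the robot, and variables do not carry over. Pictures are saved under pics/ and viewed, and the job is handed in when it is done.

```bash
ls; mkdir -p pics
python3 - <<'E'
from cell import read_state, eyes
import cv2,numpy as np
s=read_state();print(s)
for n in("top","side"):
    c=eyes.camera(n);cv2.imwrite(f"pics/{n}0.png",c["frame"][:,:,::-1]);print(n,c["intrinsics"],c["eye"],c["attitude"])
    np.savez(f"{n}0.npz",**c)
E
```

```text
pics
{'t': 0.0, 'joints': array([-1.46050743,  0.42674412,  0.07386287,  1.60663147, -0.03407427,
        1.11076907, -0.06714448]), 'joint_velocities': array([ 8.95235352e-04,  1.02876349e-03, -6.88661325e-04,  8.38907933e-04,
       -8.49173723e-05, -1.61256869e-03, -3.17211456e-04]), 'effort': array([ 5.28313158e-04, -9.49868131e+01,  3.76148298e+00, -4.63498235e+01,
        1.93826726e-02,  1.07059526e-02,  5.66411097e-05]), 'position': array([0.17332993, 0.65194121, 0.23059208]), 'orientation': array([ 1.29567318e-01,  9.91570417e-01, -6.45975886e-04, -2.14243387e-05]), 'ft_force': array([ 0.59284285, -0.23142412,  0.02973584]), 'torque': array([ 0.01599047, -0.06103588, -0.01889069]), 'grip_width': 0.08511723787142923}
top [[524.87935718   0.         312.6562503 ]
 [  0.         524.87935718 241.18671902]
 [  0.           0.           1.        ]] [0.44929245 0.06986768 1.14014721] [-0.70292712  0.70860497 -0.04706423  0.03946413]
side [[462.30610267   0.         322.97641908]
 [  0.         462.30610267 241.01859633]
 [  0.           0.           1.        ]] [ 0.22032488 -0.50072522  0.81309595] [ 0.87933291 -0.25399607  0.12259295 -0.3837064 ]
```

View pics/top0.png

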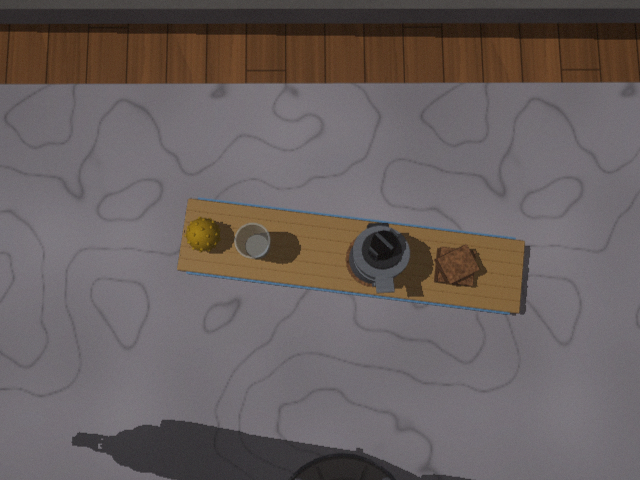

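View pics/side0.png

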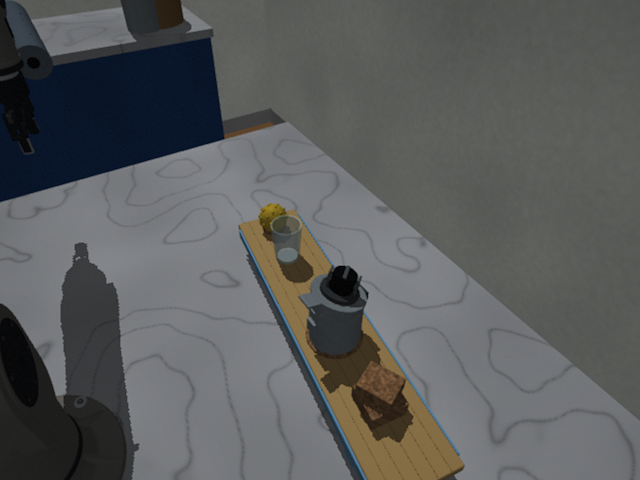

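```bash
cat > h.py <<'E'
import numpy as np,cv2
from scipy.spatial.transform import Rotation as R
def cloud(c):
    K=c["intrinsics"];z=c["range_z"];v,u=np.mgrid[:480,:640]
    p=np.dstack([(u-K[0,2])/K[0,0]*z,(v-K[1,2])/K[1,1]*z,z])
    return p@R.from_quat(c["attitude"]).as_matrix().T+c["eye"]
def crop(f,x0,y0,x1,y1,name):
    im=f[y0:y1,x0:x1,::-1];s=min(800/(x1-x0),600/(y1-y0));cv2.imwrite(name,cv2.resize(im,None,fx=s,fy=s,interpolation=cv2.INTER_CUBIC))
E
python3 - <<'E'
from h import *
t=dict(np.load("top0.npz"));s=dict(np.load("side0.npz"))
crop(t["frame"],330,200,430,310,"pics/tc.png");crop(s["frame"],280,240,420,400,"pics/sc.png")
np.set_printoptions(precision=4,suppress=True)
P=cloud(t);Q=cloud(s)
print([P[v,u] for u,v in((300,290),(320,260),(383,245),(385,285),(458,265),(202,232),(250,400))])
print([Q[v,u] for u,v in((200,290),(300,300),(343,270),(385,375))])
E
```

```text
[array([ 0.4834,  0.0853, -0.0002]), array([0.5412, 0.0433, 0.0797]), array([ 0.5527, -0.0622,  0.2378]), array([ 0.4845, -0.0675,  0.2134]), array([ 0.5246, -0.2205,  0.136 ]), array([0.5916, 0.2707, 0.1408]), array([0.2535, 0.1919, 0.001 ])]
[array([ 0.3807,  0.2451, -0.0011]), array([ 0.4718, -0.0612,  0.2146]), array([ 0.5601, -0.0584,  0.2366]), array([ 0.5406, -0.2171,  0.1391])]
```

```bash
sleep 1
```

```text
(no output)
```

View pics/tc.png

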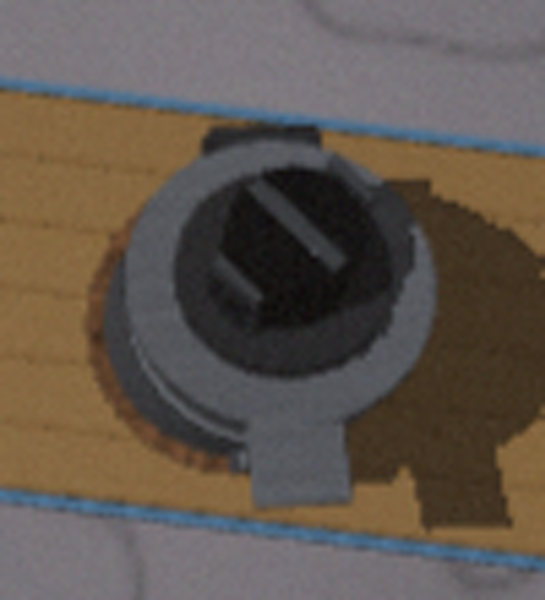

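View pics/sc.png

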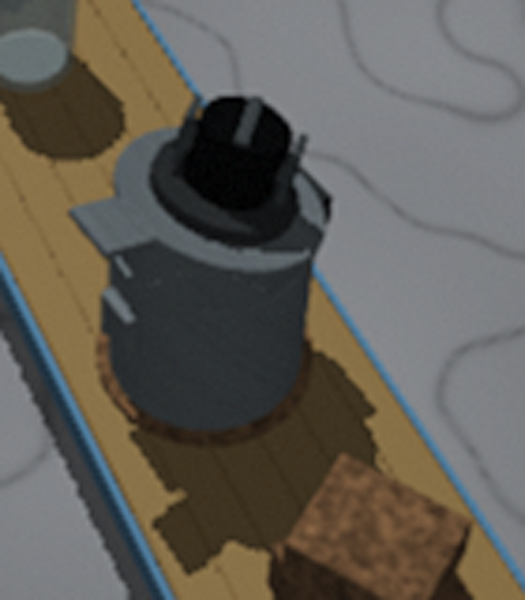

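```bash
cat > fit.py <<'E'
from h import *
import sys
np.set_printoptions(precision=4,suppress=True)
def plane(P,rng,th=.0015):
    best=None
    for _ in range(600):
        a=P[rng.choice(len(P),3,False)];n=np.cross(a[1]-a[0],a[2]-a[0]);l=np.linalg.norm(n)
        if l<1e-5: continue
        n/=l
        if abs(n[2])<.8: continue
        k=abs((P-a[0])@n)<th
        if best is None or k.sum()>best.sum(): best=k
    Q=P[best];c=Q.mean(0);n=np.linalg.svd(Q-c)[2][2];n*=np.sign(n[2])
    return c,n,best
if __name__=="__main__":
  for nm in("top","side"):
    c=dict(np.load(nm+"0.npz"));A=cloud(c);f=c["frame"].astype(int)
    m=(np.hypot(A[...,0]-.53,A[...,1]+.06)<.1)&(A[...,2]>.165)
    br=f.mean(2)
    l=m&(br>70)
    P=A[l];ce,n,k=plane(P,np.random.default_rng(0))
    print(nm,len(P),k.sum(),"c",ce,"n",n,"tilt",np.arccos(n[2]),"az of hinge dir",np.arctan2(-n[1],-n[0]))
    vv,uu=np.nonzero(l);M=np.zeros((480,640),np.uint8);M[vv[k],uu[k]]=255
    cv2.imwrite(f"pics/m_{nm}.png",M[200:400,250:450])
    T=A[(np.hypot(A[...,0]-.555,A[...,1]+.06)<.04)&(A[...,2]>.228)];print("dialtop",T.mean(0),len(T),np.percentile(T[:,2],[5,50,95]))
    b=(np.hypot(A[...,0]-.54,A[...,1]-.05)<.03);print("board z",np.median(A[b][:,2]))
E
python3 fit.py
```

```text
top 1271 796 c [ 0.5259 -0.0585  0.204 ] n [0.306  0.0076 0.952 ] tilt 0.31110225147564446 az of hinge dir -3.1167332781517465
dialtop [ 0.5555 -0.0623  0.2385] 616 [0.2305 0.2389 0.2453]
board z 0.0755866373751527
side 760 650 c [ 0.5168 -0.0718  0.205 ] n [0.3021 0.0111 0.9532] tilt 0.3070670546690751 az of hinge dir -3.1048900867419786
dialtop [ 0.5524 -0.0695  0.2362] 491 [0.2291 0.2364 0.2426]
board z 0.07326560070439597
```

```bash
cat > lid.py <<'E'
from fit import *
from scipy.optimize import least_squares
for nm in("top","side"):
    c=dict(np.load(nm+"0.npz"));A=cloud(c);f=c["frame"].astype(int);br=f.mean(2)
    m=(np.hypot(A[...,0]-.53,A[...,1]+.06)<.1)&(A[...,2]>.165)&(br>70)
    P=A[m];ce,n,k=plane(P,np.random.default_rng(0))
    I=P[k]
    th=np.arctan2(n[1],n[0]);ex=np.array([n[2]*np.cos(th),n[2]*np.sin(th),-np.hypot(n[0],n[1])]);ey=np.cross(n,ex)
    u=(I-ce)@ex;v=(I-ce)@ey
    # outer boundary via angular max radius about the guess
    def circ(u,v,c0):
        for _ in range(6):
            r=np.hypot(u-c0[0],v-c0[1]);a=np.arctan2(v-c0[1],u-c0[0])
            bins=np.floor((a+np.pi)/(2*np.pi)*48).astype(int);ex_=[]
            for b in range(48):
                j=np.nonzero((bins==b))[0]
                if len(j):
                    q=j[np.argmax(r[j])]
                    if .044<r[q]<.058: ex_.append(q)
            ex_=np.array(ex_)
            s=least_squares(lambda p:np.hypot(u[ex_]-p[0],v[ex_]-p[1])-.0515,c0,loss="soft_l1",f_scale=.001);c0=s.x
        return c0,len(ex_),np.std(s.fun)
    c0,k2,sd=circ(u,v,np.array([.02,0]))
    ctr=ce+c0[0]*ex+c0[1]*ey
    lip=(u-c0[0]<-.055);L=np.c_[u[lip]-c0[0],v[lip]-c0[1]]
    print(nm,"yaw",th,"tilt",np.arccos(n[2]),"ctr",ctr,k2,sd,"lip n",lip.sum(),"u",L[:,0].min(),"v range",np.percentile(L[:,1],[3,50,97]))
    # hinge & canister axis: hinge line is 57? disc centre ; lid frame: hinge at rim height, top 6 mm above
    hinge=ctr+.055*ex-.006*n   # disc centre assumed on axis when shut
    ax=hinge-.055*np.array([np.cos(th),np.sin(th),0]);print(" hinge",hinge,"axis@rim",ax,"lip top pt",hinge-.121*ex+.006*n)
E
python3 lid.py
```

```text
top yaw 0.02485937543804657 tilt 0.31110225147564446 ctr [ 0.546  -0.0638  0.1976] 41 0.001418314346525568 lip n 139 u -0.07811513516200212 v range [-0.0155 -0.0006  0.0137]
 hinge [ 0.5966 -0.0625  0.175 ] axis@rim [ 0.5416 -0.0639  0.175 ] lip top pt [ 0.4832 -0.0653  0.2178]
side yaw 0.03670256684781449 tilt 0.3070670546690751 ctr [ 0.5469 -0.0663  0.1955] 33 0.000799532810679963 lip n 150 u -0.07929012168187374 v range [-0.0138 -0.0006  0.0137]
 hinge [ 0.5975 -0.0645  0.1731] axis@rim [ 0.5425 -0.0665  0.1731] lip top pt [ 0.484  -0.0686  0.2154]
```

View pics/m_top.png

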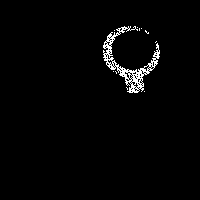

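```bash
python3 -m jog '[[[0,0,0],[-36,-27,-7],0],[[0,0,0],[-36,-27,-7],0],[[0,0,0],[-36,-27,-7],0],[[0,0,0],[-36,-27,-7],0],[[0,0,0],[-36,-27,-7],0],[[0,0,0],[-36,-27,-7],0],[[0,0,0],[-36,-27,-7],0],[[0,0,0],[-36,-27,-7],0],[[0,0,0],[-36,-27,-7],0],[[0,0,0],[-36,-27,-7],0]]'
cat > st.py <<'E'
from cell import read_state
import numpy as np,sys
from scipy.spatial.transform import Rotation as R
np.set_printoptions(precision=4,suppress=True)
s=read_state();M=R.from_quat(s["orientation"]).as_matrix()
print("t",round(s["t"],2),"p",s["position"],"yhead",np.arctan2(M[1,1],M[0,1]),"z",M[:,2],"F",s["ft_force"],"T",s["torque"],"w",s["grip_width"]);print("q",s["joints"])
if len(sys.argv)>3:
    print("tool shift mm to target",1000*M.T@(np.array(sys.argv[1:4],float)-s["position"]))
E
python3 st.py .476 -.067 .27
```

```text
t: 1.1
position: [0.4527, 0.2971, 0.3016]
orientation: [0.13, 0.992, 0.0, -0.0]
ft_force: [1.0, -0.4, 0.7]
grip_width: -0.0003
t 1.1 p [0.4527 0.2971 0.3016] yhead 1.3109343373329279 z [-0.0002  0.     -1.    ] F [ 0.9573 -0.3824  0.7298] T [ 0.065  -0.0769  0.0031] w -0.0002755923013216428
q [-0.961   0.1459  0.2944  1.8332 -0.046   1.1692  0.6594]
tool shift mm to target [-116.1092 -345.9118   31.5362]
```

```bash
python3 -m jog '[[[0,0,0],[-12,-35,3],0],[[0,0,0],[-12,-35,3],0],[[0,0,0],[-12,-35,3],0],[[0,0,0],[-12,-35,3],0],[[0,0,0],[-12,-35,3],0],[[0,0,0],[-12,-35,3],0],[[0,0,0],[-12,-35,3],0],[[0,0,0],[-12,-35,3],0],[[0,0,0],[-12,-35,3],0],[[0,0,0],[-8,-31,3],0]]'
python3 -m jog '[[[0,0,0.145],[0,0,0],0],[[0,0,0.145],[0,0,0],0],[[0,0,0.145],[0,0,0],0],[[0,0,0.145],[0,0,0],0],[[0,0,0.145],[0,0,0],0],[[0,0,0.145],[0,0,0],0],[[0,0,0.145],[0,0,0],0],[[0,0,0.145],[0,0,0],0],[[0,0,0.145],[0,0,0],0],[[0,0,0.145],[0,0,0],0]]'
python3 st.py .475 -.067 .225
```

```text
t: 2.1
position: [0.475, -0.0672, 0.2712]
orientation: [0.13, 0.992, -0.0, 0.0]
ft_force: [0.8, 0.9, -0.3]
grip_width: 0.0002
t: 3.1
position: [0.4749, -0.0653, 0.2711]
orientation: [0.756, 0.654, -0.0, -0.0]
ft_force: [0.4, 0.2, -0.4]
grip_width: 0.0001
t 3.1 p [ 0.4749 -0.0653  0.2711] yhead -0.14499850687600072 z [-0.0005 -0.     -1.    ] F [ 0.3633  0.1574 -0.3792] T [-0.0035 -0.0306 -0.0164] w 0.00010916274962863614
q [-0.6297  0.0511  0.6667  2.0115 -0.0356  1.0906 -0.0921]
tool shift mm to target [-1.681   0.3438 46.1395]
```

```bash
python3 -m jog '[[[0,0,0],[-1.5,0,10],0],[[0,0,0],[0,0,10],0],[[0,0,0],[0,0,10],0],[[0,0,0],[0,0,8],0],[[0,0,0],[0,0,6],0],[[0,0,0],[0,0,6],0],[[0,0,0],[0,0,6],0],[[0,0,0],[0,0,5],0],[[0,0,0],[0,0,5],0],[[0,0,0],[0,0,5],0]]'
python3 st.py
```

```text
t: 4.1
position: [0.475, -0.0668, 0.2]
orientation: [0.754, 0.656, 0.0, 0.0]
ft_force: [-0.1, -0.0, 1.1]
grip_width: -0.0001
t 4.1 p [ 0.475  -0.0668  0.2   ] yhead -0.1389117895341346 z [ 0.0002 -0.     -1.    ] F [-0.0888 -0.0403  1.0905] T [-0.0207  0.2473  0.015 ] w -8.642168588662461e-05
q [-0.5931  0.1541  0.6674  2.0954 -0.119   0.928   0.0012]
```

```bash
python3 -m jog '[[[0,0,0],[0,0,3],0],[[0,0,0],[0,0,3],0],[[0,0,0],[0,0,2],0],[[0,0,0],[0,0,2],0],[[0,0,0],[0,0,2],0],[[0,0,0],[0,0,2],0],[[0,0,0],[0,0,1],0],[[0,0,0],[0,0,1],0],[[0,0,0],[0,0,0],0],[[0,0,0],[0,0,0],0]]'
python3 st.py
python3 - <<'E'
from h import *
from cell import eyes
c=eyes.camera("side");crop(c["frame"],230,180,430,330,"pics/s1.png")
E
```

```text
t: 5.1
position: [0.475, -0.0668, 0.1843]
orientation: [0.755, 0.656, 0.0, 0.0]
ft_force: [0.3, 0.3, -0.5]
grip_width: -0.0001
t 5.1 p [ 0.475  -0.0668  0.1843] yhead -0.139062160227131 z [ 0.0001 -0.0001 -1.    ] F [ 0.2755  0.3452 -0.5112] T [ 0.0433 -0.0153 -0.0464] w -0.0001359172857471237
q [-0.5819  0.1799  0.6626  2.1114 -0.1418  0.8926  0.023 ]
```

View pics/s1.png

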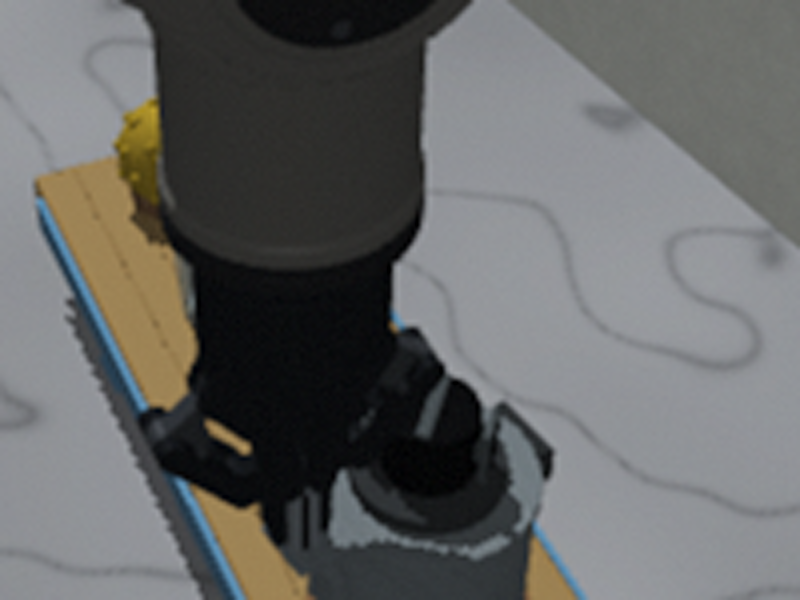

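```bash
python3 -m jog '[[[0,0,0],[0,0,-6],0],[[0,0,0.145],[0,0,0],0],[[0,0,0.145],[0,0,0],0],[[0,0,0.145],[0,0,0],0],[[0,0,0.145],[0,0,0],0],[[0,0,0.145],[0,0,0],0],[[0,0,0.145],[0,0,0],0],[[0,0,0.145],[0,0,0],0],[[0,0,0.145],[0,0,0],0],[[0,0,0.145],[0,0,0],0]]'
python3 -m jog '[[[0,0,0],[0,0,3],0],[[0,0,0],[0,0,2],0],[[0,0,0],[0,0,1],0],[[0,0,0],[0,0,1],0],[[0,0,0],[0,0,0.5],0],[[0,0,0],[0,0,0.5],0],[[0,0,0],[0,0,0.5],0],[[0,0,0],[0,0,0.5],0],[[0,0,0],[0,0,0],0],[[0,0,0],[0,0,0],0]]'
python3 st.py
```

```text
t: 6.15
position: [0.4751, -0.0667, 0.1908]
orientation: [0.998, 0.06, 0.0, -0.0]
ft_force: [0.6, -0.9, -0.4]
grip_width: -0.0001
t: 7.15
position: [0.475, -0.0668, 0.1813]
orientation: [0.998, 0.063, 0.0, 0.0]
ft_force: [0.0, -0.4, -0.1]
grip_width: -0.0001
t 7.15 p [ 0.475  -0.0668  0.1813] yhead -1.444013285300439 z [ 0.     -0.0001 -1.    ] F [ 0.0412 -0.3604 -0.0843] T [-0.0075  0.0436  0.0228] w -9.70104914849318e-05
q [-0.7617  0.2202  0.8839  2.1215 -0.2188  0.8909 -1.195 ]
```

```bash
for i in 1; do python3 -m jog '[[[0,0,0],[0,0,0.3],0],[[0,0,0],[0,0,0.3],0],[[0,0,0],[0,0,0.3],0],[[0,0,0],[0,0,0.3],0],[[0,0,0],[0,0,0.3],0],[[0,0,0],[0,0,0],0],[[0,0,0],[0,0,0],0],[[0,0,0],[0,0,0],0],[[0,0,0],[0,0,0],0],[[0,0,0],[0,0,0],0]]'; done
python3 - <<'E'
from h import *
from cell import eyes
for n in("side","top"):
  c=eyes.camera(n);np.savez(n+"1.npz",**c)
  A=cloud(c);f=c["frame"].astype(int).mean(2)
  m=(np.hypot(A[...,0]-.545,A[...,1]+.065)<.05)&(np.hypot(A[...,0]-.545,A[...,1]+.065)>.04)&(A[...,2]>.15)&(A[...,2]<.205)&(f>60)
  from fit import plane
  P=A[m];print(len(P))
  if len(P)>30:
    ce,nn,k=plane(P,np.random.default_rng(0));print(n,k.sum(),ce,nn)
  if n=="side": crop(c["frame"],230,180,430,330,"pics/s2.png")
E
```

```text
t: 8.15
position: [0.475, -0.0668, 0.1803]
orientation: [0.998, 0.063, 0.0, -0.0]
ft_force: [-5.4, 0.9, 16.0]
grip_width: -0.0003
301
side 252 [ 0.5476 -0.0892  0.1791] [-0.0045  0.0113  0.9999]
388
top 263 [ 0.5568 -0.0377  0.1812] [ 0.     -0.0072  1.    ]
```

View pics/s2.png

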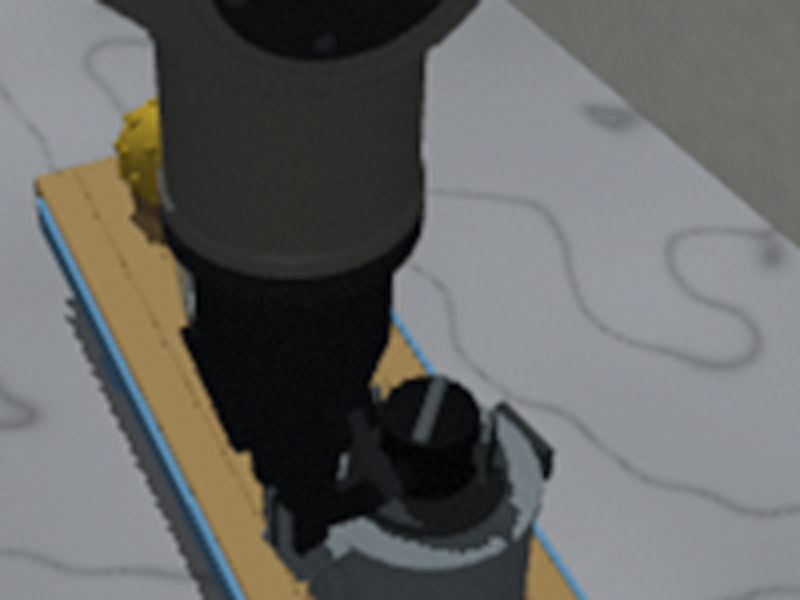

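```bash
python3 -m jog '[[[0,0,0],[0,0,-12],0],[[0,0,-0.06],[0,0,-12],85],[[0,0,-0.06],[0,0,-12],85],[[0,0,-0.06],[0,0,-12],85],[[0,0,-0.06],[0,0,-12],85],[[0,0,-0.06],[0,0,-12],85],[[0,0,-0.06],[0,0,-12],85],[[0,0,-0.06],[0,0,-12],85],[[0,0,-0.06],[0,0,-12],85],[[0,0,-0.06],[0,0,-12],85]]'
python3 st.py .43 .03 .30
python3 - <<'E'
from h import *
from cell import eyes
for n in("side","top"):
  c=eyes.camera(n);np.savez(n+"2.npz",**c)
  crop(c["frame"],*((280,220,420,325) if n=="side" else (320,200,440,290)),f"pics/{n}2.png")
E
```

```text
t: 9.25
position: [0.4749, -0.067, 0.3008]
orientation: [0.945, 0.328, 0.0, 0.0]
ft_force: [-0.2, 0.2, -0.7]
grip_width: 0.085
t 9.25 p [ 0.4749 -0.067   0.3008] yhead -0.9019352587878882 z [ 0.0004 -0.     -1.    ] F [-0.1853  0.2386 -0.6629] T [0.016  0.0521 0.0263] w 0.08504455435544314
q [-0.8158  0.0102  0.8473  1.9777 -0.0083  1.1568 -0.8671]
tool shift mm to target [  24.9357 -103.945     0.768 ]
```

View pics/top2.png

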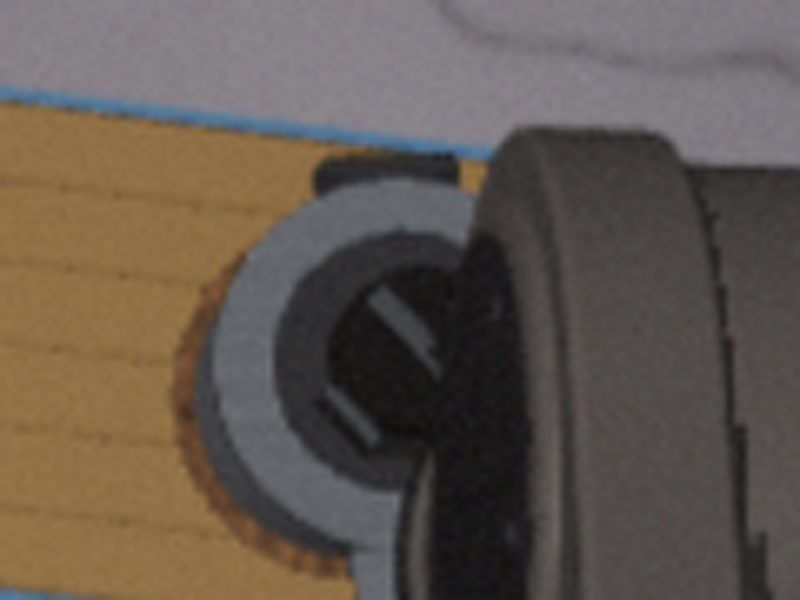

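View pics/side2.png

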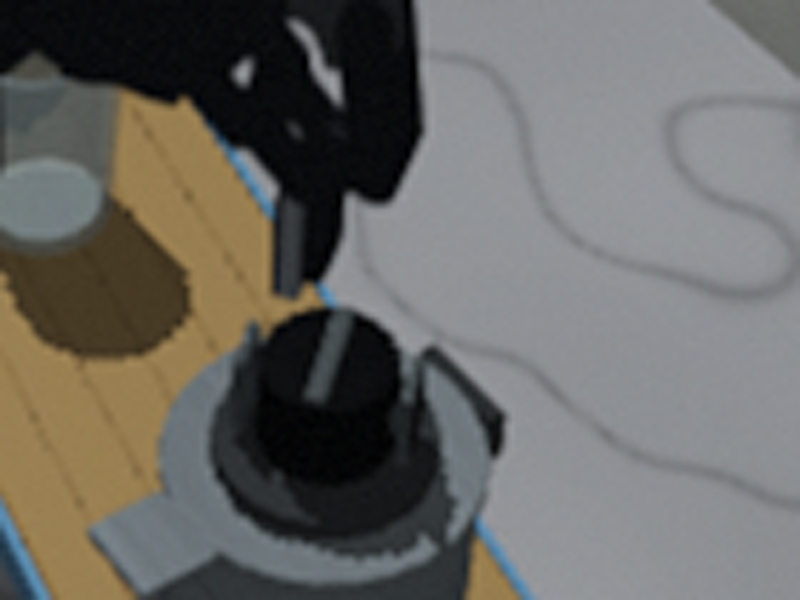

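```bash
python3 -m jog '[[[0,0,0],[0,-14,-2],85],[[0,0,0],[0,-14,-2],85],[[0,0,0],[0,-14,-2],85],[[0,0,0],[0,-14,-2],85],[[0,0,0],[0,-14,-2],85],[[0,0,0],[0,-14,0],85],[[0,0,0],[0,-14,0],85],[[0,0,0],[0,-14,0],85],[[0,0,0],[0,-14,0],85],[[0,0,0],[0,-14,0],85]]'
python3 - <<'E'
from h import *
from cell import eyes
for n in("side","top"):
  c=eyes.camera(n);np.savez(n+"2.npz",**c)
  crop(c["frame"],*((280,220,420,325) if n=="side" else (320,200,440,290)),f"pics/{n}3.png")
E
```

```text
t: 10.35
position: [0.3878, 0.0435, 0.3094]
orientation: [0.945, 0.326, -0.0, 0.0]
ft_force: [0.7, -0.4, 0.2]
grip_width: 0.0851
```

View pics/top3.png

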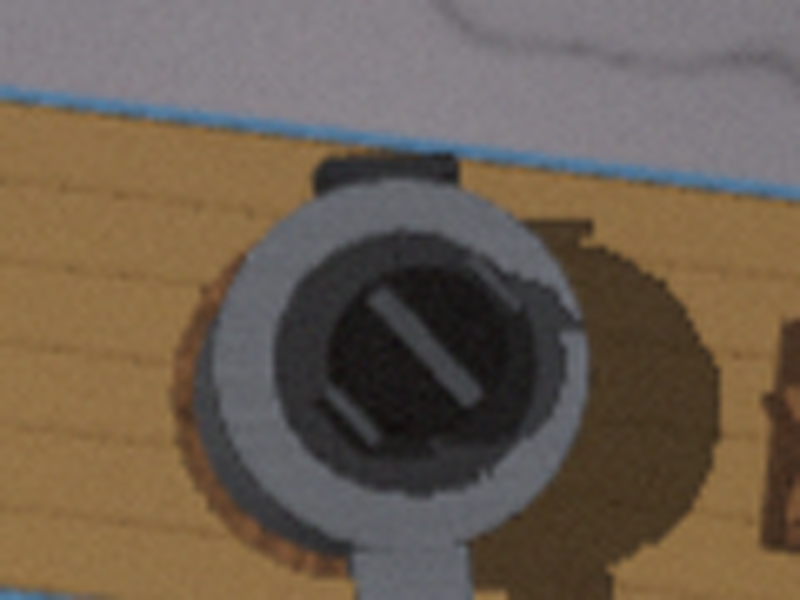

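View pics/side3.png

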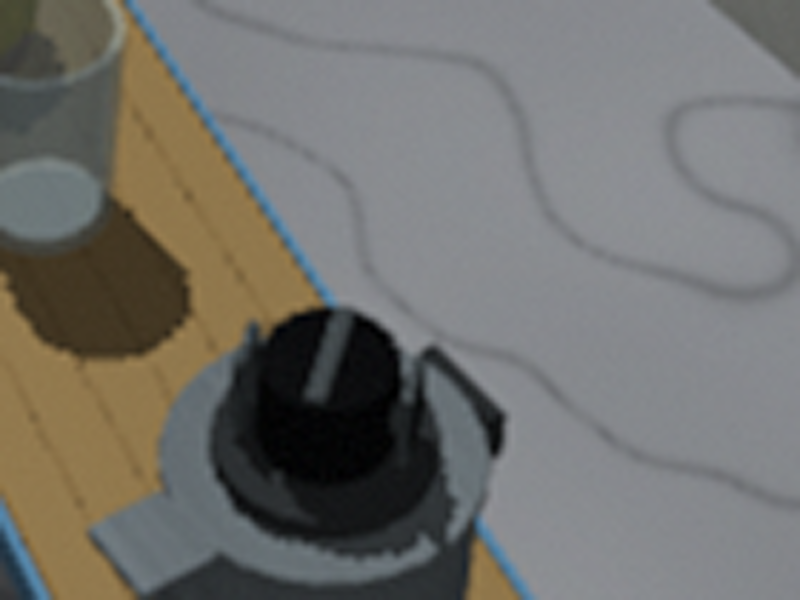

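```bash
cat > ray.py <<'E'
from h import *
np.set_printoptions(precision=4,suppress=True)
def ray(c,u,v,z):
    K=c["intrinsics"];d=R.from_quat(c["attitude"]).as_matrix()@np.array([(u-K[0,2])/K[0,0],(v-K[1,2])/K[1,1],1]);return c["eye"]+d*(z-c["eye"][2])/d[2]
E
python3 - <<'E'
from ray import *
from scipy.optimize import least_squares
t=dict(np.load("top2.npz"));s=dict(np.load("side2.npz"))
T=lambda x,y,z:ray(t,320+x/6.667-.42,200+y/6.667-.42,z)
S=lambda x,y,z:ray(s,280+x/5.714-.41,220+y/5.714-.41,z)
a=T(375,292,.226);b=T(478,400,.226);print("ridge top",(a+b)/2,"dir",np.arctan2(*(a-b)[[1,0]]),"len",np.linalg.norm(a-b))
a=S(344,312,.226);b=S(315,400,.226);print("ridge side",(a+b)/2,"dir",np.arctan2(*(a-b)[[1,0]]),np.linalg.norm(a-b))
p=T(352,415,.222);q=T(497,282,.222);print("plates top",(p+q)/2,np.linalg.norm(p-q),"dir",np.arctan2(*(p-q)[[1,0]]))
p=S(252,325,.222);q=S(416,352,.222);print("plates side",(p+q)/2,np.linalg.norm(p-q),"dir",np.arctan2(*(p-q)[[1,0]]))
for nm,c in(("top",t),("side",s)):
    A=cloud(c);f=c["frame"].astype(int);br=f.mean(2);sat=f.max(2)-f.min(2)
    m=((br>68)&(sat<25)&(np.hypot(A[...,0]-.545,A[...,1]+.065)<.075)&(abs(A[...,2]-.18)<.012)).astype(np.uint8)*255
    cn=max(cv2.findContours(m,cv2.RETR_EXTERNAL,cv2.CHAIN_APPROX_NONE)[0],key=cv2.contourArea)[:,0]
    X=np.array([ray(c,u,v,.18)[:2] for u,v in cn])
    x=np.array([.545,-.065])
    for _ in range(8):
        r=np.hypot(*(X-x).T);k=abs(r-.0515)<.006
        x=least_squares(lambda p:np.hypot(*(X[k]-p).T)-.0515,x,loss="soft_l1",f_scale=.001).x
    print(nm,"lid centre",x,k.sum(),"free r",least_squares(lambda p:np.hypot(*(X[k]-p[:2]).T)-p[2],[*x,.05],loss="soft_l1",f_scale=.001).x)
    l=X[(r>.058)];print("  lip dir",np.arctan2(*(x-l.mean(0))[[1,0]]),len(l))
E
```

```text
ridge top [ 0.5427 -0.0646  0.226 ] dir 0.7429368555181444 len 0.03903137327845759
ridge side [ 0.5421 -0.0682  0.226 ] dir 0.7394672057189177 0.03711224379228961
plates top [ 0.5424 -0.0647  0.222 ] 0.05257601874584712 dir 2.2992576700750424
plates side [ 0.5492 -0.0602  0.222 ] 0.050749263757845366 dir 2.367419171076155
top lid centre [ 0.542  -0.0637] 165 free r [ 0.5422 -0.0638  0.0508]
  lip dir 0.04183749064628449 31
side lid centre [ 0.5439 -0.0669] 76 free r [ 0.5411 -0.0673  0.0494]
  lip dir 0.03909848378202794 29
```

```bash
python3 st.py .5424 -.066 .245
```

```text
t 10.45 p [0.3875 0.0441 0.3094] yhead -0.9041312190264323 z [-0.0005  0.0001 -1.    ] F [-0.4214 -0.3572 -0.7874] T [-0.0006 -0.0424 -0.0249] w 0.0850799184208729
q [-0.9337 -0.214   0.5662  2.1123  0.1216  1.2136 -1.3248]
tool shift mm to target [ 53.6698 182.2967  64.3165]
```

```bash
python3 -m jog '[[[0,0,0],[6,20.3,5],85],[[0,0,0],[6,20.3,5],85],[[0,0,0],[6,20.3,5],85],[[0,0,0],[6,20.3,5],85],[[0,0,0],[6,20.3,5],85],[[0,0,0],[6,20.3,5],85],[[0,0,0],[6,20.3,5],85],[[0,0,0],[6,20.3,5],85],[[0,0,0],[5.7,20,5],85],[[0,0,-0.075],[0,0,5],85]]'
python3 st.py .5424 -.066 .192
python3 - <<'E'
from h import *
from cell import eyes
for n in("side","top"):
  c=eyes.camera(n)
  crop(c["frame"],*((280,200,420,305) if n=="side" else (320,200,440,290)),f"pics/{n}4.png")
E
```

```text
t: 11.45
position: [0.5449, -0.0693, 0.2592]
orientation: [0.933, 0.361, -0.0, 0.001]
ft_force: [0.3, 0.1, 0.2]
grip_width: 0.0849
t 11.45 p [ 0.5449 -0.0693  0.2592] yhead -0.8321434835080537 z [ 0.0001 -0.003  -1.    ] F [0.2562 0.0534 0.1986] T [0.0162 0.0198 0.0211] w 0.08493324527336144
q [-0.6898  0.2499  0.8353  1.8929 -0.2053  1.0873 -0.606 ]
tool shift mm to target [ 0.511  -4.2827 67.1556]
```

View pics/side4.png

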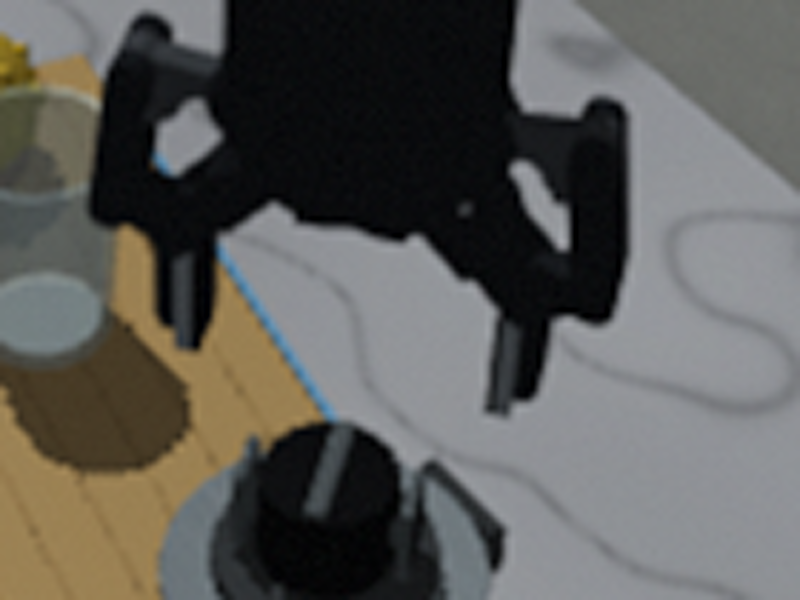

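```bash
python3 -m jog '[[[0,0,0],[0,0,0],85],[[0,0,0],[0,0,5],85],[[0,0,0],[0,0,5],85],[[0,0,0],[0,0,5],85],[[0,0,0],[0,0,5],85],[[0,0,0],[0,0,5],85],[[0,0,0],[0,0,5],85],[[0,0,0],[0,0,0],85],[[0,0,0],[0,0,0],85],[[0,0,0],[0,0,0],85]]'
python3 st.py .5424 -.066 .192
```

```text
t: 12.55
position: [0.5435, -0.067, 0.23]
orientation: [0.932, 0.362, 0.0, 0.0]
ft_force: [0.3, -0.7, -1.0]
grip_width: 0.0846
t 12.55 p [ 0.5435 -0.067   0.23  ] yhead -0.8291861783650095 z [ 0.0002 -0.0001 -1.    ] F [ 0.3365 -0.706  -1.0014] T [-0.0151 -0.0044  0.0147] w 0.08455517939211342
q [-0.6699  0.282   0.8176  1.9293 -0.2392  1.0293 -0.5766]
tool shift mm to target [-0.1256 -1.4717 37.9895]
```

```bash
python3 -m jog '[[[0,0,0],[0,-1.5,4],80],[[0,0,0],[0,0,6],80],[[0,0,0],[0,0,6],80],[[0,0,0],[0,0,6],80],[[0,0,0],[0,0,6],75],[[0,0,0],[0,0,5],70],[[0,0,0],[0,0,5],65],[[0,0,0],[0,0,0],62],[[0,0,0],[0,0,0],62],[[0,0,0],[0,0,0],62]]'
python3 st.py .5424 -.066 .192
python3 - <<'E'
from h import *
from cell import eyes
for n in("side","top"):
  c=eyes.camera(n)
  crop(c["frame"],*((280,220,420,325) if n=="side" else (320,200,440,290)),f"pics/{n}5.png")
E
```

```text
t: 13.55
position: [0.5425, -0.0658, 0.192]
orientation: [0.932, 0.362, 0.0, 0.0]
ft_force: [0.1, 1.0, -0.4]
grip_width: 0.062
t 13.55 p [ 0.5425 -0.0658  0.192 ] yhead -0.8290911886318783 z [ 0.0003  0.     -1.    ] F [ 0.1365  0.9984 -0.4329] T [ 0.0446  0.0448 -0.0017] w 0.06204180545067192
q [-0.6404  0.3304  0.7914  1.9701 -0.2868  0.9545 -0.5371]
tool shift mm to target [-0.1688  0.067   0.0243]
```

View pics/side5.png

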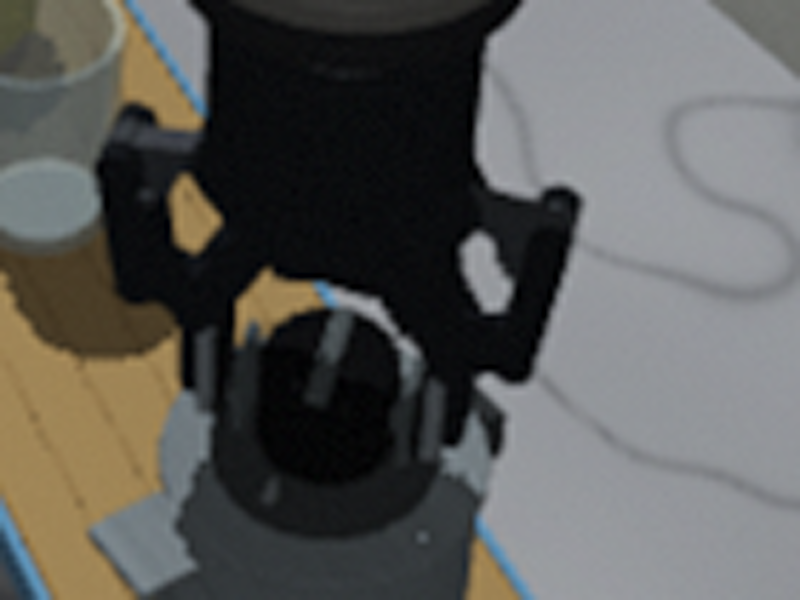

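```bash
python3 -m jog '[[[0,0,0],[0,0,0],60],[[0,0,0],[0,0,0],59],[[0,0,0],[0,0,0],58],[[0,0,0],[0,0,0],57],[[0,0,0],[0,0,0],56.5],[[0,0,0],[0,0,0],56],[[0,0,0],[0,0,0],55.5],[[0,0,0],[0,0,0],55],[[0,0,0],[0,0,0],55],[[0,0,0],[0,0,0],55]]'
python3 - <<'E'
from cell import *
import numpy as np
from scipy.spatial.transform import Rotation as R
s=read_state();M=R.from_quat(s["orientation"]).as_matrix();print("tool F",M.T@s["ft_force"],M.T@s["torque"],s["position"],s["grip_width"])
E
```

```text
t: 14.65
position: [0.5428, -0.0661, 0.1922]
orientation: [0.932, 0.362, 0.0, 0.0]
ft_force: [2.4, -4.3, 5.5]
grip_width: 0.055
tool F [-1.15615605  4.76408949 -5.47457957] [-0.94041728 -0.02747815  0.04293857] [ 0.54279994 -0.06606605  0.19219069] 0.05503707802568009
```

```bash
python3 -m jog '[[[0,0,0],[0,0,0],60],[[0,0,0],[0,0.5,-1.5],60],[[0,0,0],[0,0.6,-1.5],60],[[0,0,0],[0,0,0],58],[[0,0,0],[0,0,0],57],[[0,0,0],[0,0,0],56],[[0,0,0],[0,0,0],55.5],[[0,0,0],[0,0,0],55],[[0,0,0],[0,0,0],55],[[0,0,0],[0,0,0],55]]'
cat > tf.py <<'E'
from cell import *
import numpy as np
from scipy.spatial.transform import Rotation as R
np.set_printoptions(precision=3,suppress=True)
s=read_state();M=R.from_quat(s["orientation"]).as_matrix();print("tool F",M.T@s["ft_force"],"T",M.T@s["torque"],s["position"],s["grip_width"],"head",np.arctan2(M[1,1],M[0,1]),"q7",s["joints"][6],"e7",s["effort"][6])
E
python3 tf.py
```

```text
t: 15.65
position: [0.5432, -0.0667, 0.195]
orientation: [0.932, 0.362, 0.0, 0.0]
ft_force: [-1.5, -0.1, 5.6]
grip_width: 0.0552
tool F [-1.164 -0.882 -5.642] T [ 0.035 -0.23   0.034] [ 0.543 -0.067  0.195] 0.05516470239966561 head -0.8291053106753031 q7 -0.5381836527315139 e7 0.03128525801002979
```

```bash
python3 -m jog '[[[0,0,0],[0,0,0],54],[[0,0,0],[0,0,0],53],[[0,0,0],[0,0,0],52],[[0,0,0],[0,0,0],51],[[0,0,0],[0,0,0],50.5],[[0,0,0],[0,0,0],50],[[0,0,0],[0,0,0],49.5],[[0,0,0],[0,0,0],49],[[0,0,0],[0,0,0],48.5],[[0,0,0],[0,0,0],48]]'
python3 tf.py
```

```text
t: 16.65
position: [0.5436, -0.0668, 0.1954]
orientation: [0.932, 0.362, 0.001, 0.0]
ft_force: [-2.3, -1.1, 11.8]
grip_width: 0.048
tool F [ -2.463  -0.72  -11.809] T [ 0.154 -0.396  0.051] [ 0.544 -0.067  0.195] 0.04803166610351363 head -0.8292644716213596 q7 -0.5381867251176716 e7 0.03812969662249088
```

```bash
python3 -m jog '[[[0,0,0],[0,0,0],47.5],[[0,0,0.01],[0,0,0],47.5],[[0,0,0.02],[0,0,0],47.5],[[0,0,0.02],[0,0,0],47.5],[[0,0,0.02],[0,0,0],47.5],[[0,0,0.02],[0,0,0],47.5],[[0,0,0.02],[0,0,0],47.5],[[0,0,0.02],[0,0,0],47.5],[[0,0,0.02],[0,0,0],47.5],[[0,0,0],[0,0,0],47.5]]'
python3 tf.py
```

```text
t: 17.65
position: [0.5435, -0.0668, 0.1954]
orientation: [0.957, 0.291, 0.0, 0.0]
ft_force: [-3.2, -0.5, 12.4]
grip_width: 0.0475
tool F [ -2.918  -1.327 -12.44 ] T [ 0.263 -0.522  0.026] [ 0.543 -0.067  0.195] 0.04749616101784195 head -0.9799811561609785 q7 -0.6701281045907462 e7 -0.4557990375906229
```

```bash
python3 - <<'E'
from h import *
from cell import eyes
for n in("side",):
  c=eyes.camera(n);crop(c["frame"],280,220,420,325,"pics/s6.png")
E
python3 tf.py
```

```text
tool F [ -2.598  -1.245 -11.998] T [ 0.211 -0.47   0.003] [ 0.543 -0.067  0.195] 0.04746981130014499 head -0.9793791593512963 q7 -0.6696153879049931 e7 -0.14677888713777065
```

View pics/s6.png

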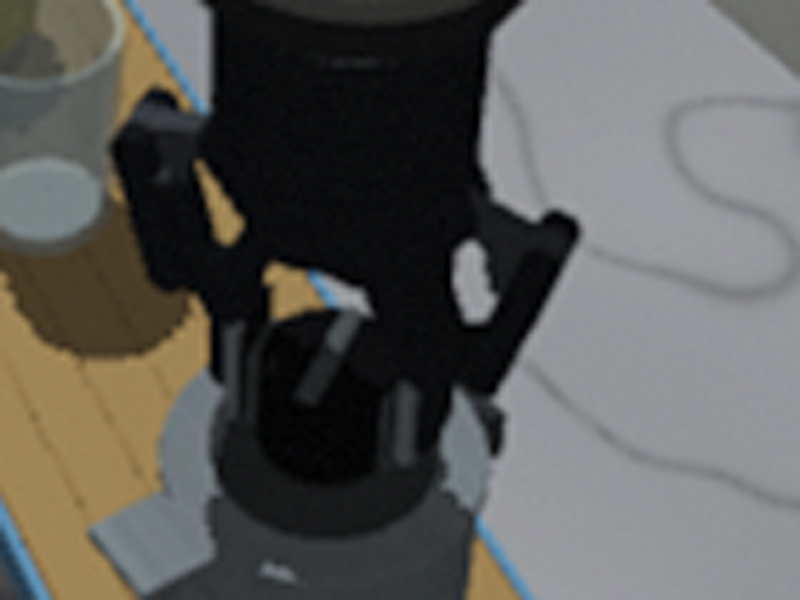

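```bash
python3 -m jog '[[[0,0,0.04],[0,0,0],47.5],[[0,0,0.06],[0,0,0],47.5],[[0,0,0.06],[0,0,0],47.5],[[0,0,0.06],[0,0,0],47.5],[[0,0,0.06],[0,0,0],47.5],[[0,0,0.06],[0,0,0],47.5],[[0,0,0.06],[0,0,0],47.5],[[0,0,0.06],[0,0,0],47.5],[[0,0,0.06],[0,0,0],47.5],[[0,0,0.02],[0,0,0],47.5]]'
python3 tf.py; python3 -m jog '[[[0,0,0.01],[0,0,0],47.5],[[0,0,0.01],[0,0,0],47.5],[[0,0,0.01],[0,0,0],47.5],[[0,0,0],[0,0,0],47.5],[[0,0,0],[0,0,0],47.5],[[0,0,0],[0,0,0],47.5],[[0,0,0],[0,0,0],47.5],[[0,0,0],[0,0,0],47.5],[[0,0,0],[0,0,0],47.5],[[0,0,0],[0,0,0],47.5]]'
python3 tf.py
```

```text
t: 18.7
position: [0.5432, -0.0666, 0.1952]
orientation: [1.0, 0.025, 0.0, -0.0]
ft_force: [-3.7, 1.8, 11.9]
grip_width: 0.048
tool F [ -3.575  -1.993 -11.884] T [ 0.29  -0.773 -0.059] [ 0.543 -0.067  0.195] 0.047963987022272614 head -1.5212951939645079 q7 -1.1315705389110666 e7 -0.42507754638791084
t: 19.7
position: [0.5432, -0.0666, 0.1953]
orientation: [1.0, 0.011, 0.0, -0.0]
ft_force: [-3.9, 0.7, 11.3]
grip_width: 0.0481
tool F [ -3.876  -0.818 -11.261] T [ 0.257 -0.799  0.005] [ 0.543 -0.067  0.195] 0.04814017645611859 head -1.5490154946982784 q7 -1.154496284025786 e7 0.006733599293511361
```

Run:
```python
from h import *
from cell import eyes
for n in("side",):
  c=eyes.camera(n);np.savez("side7.npz",**c);crop(c["frame"],280,220,420,325,"pics/s7.png")
```

```text
(no output)
```

View pics/s7.png

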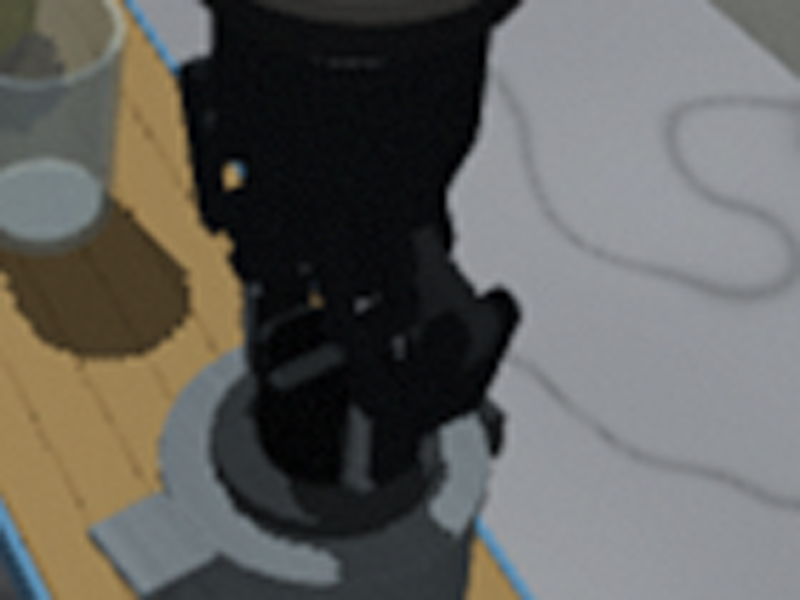

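Run:
```python
from ray import *
s=dict(np.load("side7.npz"))
S=lambda x,y,z:ray(s,280+x/5.714-.41,220+y/5.714-.41,z)
for (p,q) in (((340,353),(277,381)),((330,356),(277,381)),((338,346),(275,374)),((343,360),(280,388))):
    a=S(*p,.226);b=S(*q,.226);print(np.arctan2(*(a-b)[[1,0]]),np.linalg.norm(a-b),b)
c=np.array([.5424,-.0675]);b=S(277,381,.226)[:2];print(np.arctan2(*(c-b)[::-1]),np.linalg.norm(c-b))
```

```text
-0.023938745152223793 0.02230699511953359 [ 0.523  -0.0686  0.226 ]
0.0019327593604017601 0.019055452415480595 [ 0.523  -0.0686  0.226 ]
-0.02259300151275387 0.02237643464830582 [ 0.524  -0.0659  0.226 ]
-0.02535414714272946 0.022241123553533342 [ 0.5222 -0.0714  0.226 ]
0.0549746854439601 0.01946974501031119
```

```bash
for i in 1 2; do python3 -m jog '[[[0,0,0.008],[0,0,0],47.5],[[0,0,0.008],[0,0,0],47.5],[[0,0,0.008],[0,0,0],47.5],[[0,0,0.008],[0,0,0],47.5],[[0,0,0.008],[0,0,0],47.5],[[0,0,0],[0,0,0],47.5],[[0,0,0],[0,0,0],47.5],[[0,0,0],[0,0,0],47.5],[[0,0,0],[0,0,0],47.5],[[0,0,0],[0,0,0],47.5]]' >/dev/null;python3 tf.py;done
```

```text
tool F [ -3.715  -0.763 -13.11 ] T [ 0.238 -0.764  0.07 ] [ 0.543 -0.067  0.195] 0.0478240323543743 head -1.5889705895313542 q7 -1.187543270188682 e7 -0.0020758256869157776
tool F [ -3.93   -1.106 -13.317] T [ 0.294 -0.867  0.024] [ 0.543 -0.067  0.195] 0.04790405832273544 head -1.6290169094889542 q7 -1.2204690876741218 e7 -0.0023175420938059688
```

```bash
python3 -m jog '[[[0,0,0.008],[0,0,0],47.5],[[0,0,0.008],[0,0,0],47.5],[[0,0,0.008],[0,0,0],47.5],[[0,0,0.008],[0,0,0],47.5],[[0,0,0.008],[0,0,0],47.5],[[0,0,0],[0,0,0],47.5],[[0,0,0],[0,0,0],47.5],[[0,0,0],[0,0,0],47.5],[[0,0,0],[0,0,0],47.5],[[0,0,0],[0,0,0],47.5]]' >/dev/null;python3 tf.py
```

```text
tool F [ -3.55   -1.324 -12.151] T [ 0.268 -0.936 -0.028] [ 0.543 -0.066  0.195] 0.04769875217604783 head -1.6689423558193244 q7 -1.2532378365917456 e7 -0.002772294174064882
```

```bash
python3 -m jog '[[[0,0,0.008],[0,0,0],47.5],[[0,0,0.008],[0,0,0],47.5],[[0,0,0.008],[0,0,0],47.5],[[0,0,0.008],[0,0,0],47.5],[[0,0,0.008],[0,0,0],47.5],[[0,0,0],[0,0,0],47.5],[[0,0,0],[0,0,0],47.5],[[0,0,0],[0,0,0],47.5],[[0,0,0],[0,0,0],47.5],[[0,0,0],[0,0,0],47.5]]' >/dev/null;python3 tf.py
```

```text
tool F [ -4.6    -1.33  -13.585] T [ 0.286 -0.941 -0.001] [ 0.543 -0.066  0.195] 0.047558776700157214 head -1.7089245022096966 q7 -1.2858822228643747 e7 -0.002932834904640913
```

```bash
python3 -m jog '[[[0,0,0.008],[0,0,0],47.5],[[0,0,0.008],[0,0,0],47.5],[[0,0,0.008],[0,0,0],47.5],[[0,0,0.008],[0,0,0],47.5],[[0,0,0.008],[0,0,0],47.5],[[0,0,0],[0,0,0],47.5],[[0,0,0],[0,0,0],47.5],[[0,0,0],[0,0,0],47.5],[[0,0,0],[0,0,0],47.5],[[0,0,0],[0,0,0],47.5]]' >/dev/null;python3 tf.py
```

```text
tool F [ -3.844  -0.965 -14.076] T [ 0.252 -1.007 -0.067] [ 0.543 -0.066  0.195] 0.047497147404177674 head -1.7489959796048946 q7 -1.3183978602806679 e7 -0.002672098999028094
```

```bash
python3 -m jog '[[[0,0,0.008],[0,0,0],47.5],[[0,0,0.008],[0,0,0],47.5],[[0,0,0.008],[0,0,0],47.5],[[0,0,0.008],[0,0,0],47.5],[[0,0,0.008],[0,0,0],47.5],[[0,0,0],[0,0,0],47.5],[[0,0,0],[0,0,0],47.5],[[0,0,0],[0,0,0],47.5],[[0,0,0],[0,0,0],47.5],[[0,0,0],[0,0,0],47.5]]' >/dev/null;python3 tf.py
```

```text
tool F [ -2.899  -0.558 -11.92 ] T [ 0.206 -0.917  0.005] [ 0.543 -0.066  0.195] 0.04763245433569774 head -1.7888975986642004 q7 -1.3507739882985919 e7 -0.0030817044898867607
```

```bash
python3 -m jog '[[[0,0,0.008],[0,0,0],47.5],[[0,0,0.008],[0,0,0],47.5],[[0,0,0.008],[0,0,0],47.5],[[0,0,0.008],[0,0,0],47.5],[[0,0,0.008],[0,0,0],47.5],[[0,0,0],[0,0,0],47.5],[[0,0,0],[0,0,0],47.5],[[0,0,0],[0,0,0],47.5],[[0,0,0],[0,0,0],47.5],[[0,0,0],[0,0,0],47.5]]' >/dev/null;python3 tf.py
```

```text
tool F [ -5.115  -1.061 -12.314] T [ 0.242 -0.948 -0.009] [ 0.543 -0.066  0.195] 0.04766891693773252 head -1.8289228365919825 q7 -1.3830715619247773 e7 -0.0030690781568409875
```

```bash
python3 -m jog '[[[0,0,0.008],[0,0,0],47.5],[[0,0,0.008],[0,0,0],47.5],[[0,0,0.008],[0,0,0],47.5],[[0,0,0.008],[0,0,0],47.5],[[0,0,0.008],[0,0,0],47.5],[[0,0,0],[0,0,0],47.5],[[0,0,0],[0,0,0],47.5],[[0,0,0],[0,0,0],47.5],[[0,0,0],[0,0,0],47.5],[[0,0,0],[0,0,0],47.5]]' >/dev/null;python3 tf.py
python3 - <<'E'
from h import *
from cell import eyes
for n in("side",):
  c=eyes.camera(n);np.savez("side8.npz",**c);crop(c["frame"],280,220,420,325,"pics/s8.png")
E
```

```text
tool F [ -4.518  -0.462 -11.956] T [ 0.329 -0.974  0.015] [ 0.543 -0.066  0.195] 0.04764185490508822 head -1.8688491154159033 q7 -1.4151995308508436 e7 -0.002723318975768052
```

View pics/s8.png

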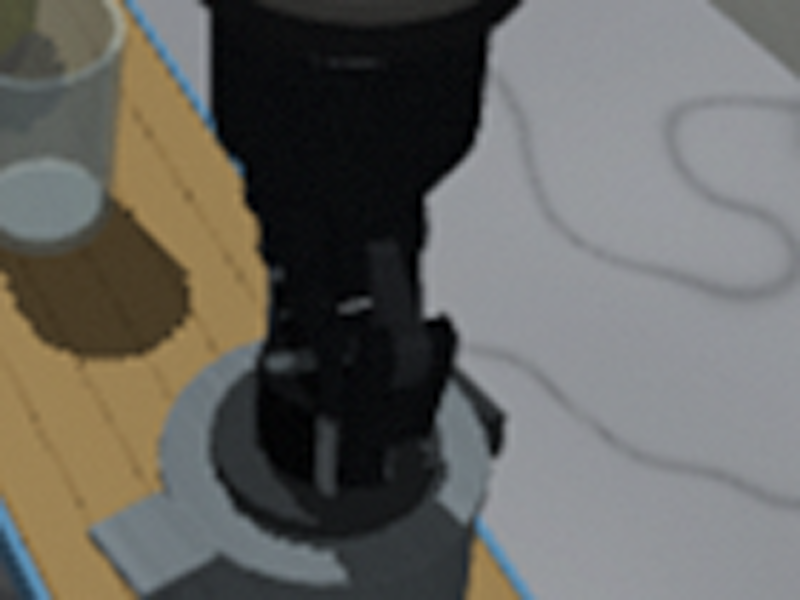

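```bash
python3 -m jog '[[[0,0,0.008],[0,0,0],47.5],[[0,0,0.008],[0,0,0],47.5],[[0,0,0.008],[0,0,0],47.5],[[0,0,0.008],[0,0,0],47.5],[[0,0,0.008],[0,0,0],47.5],[[0,0,0],[0,0,0],47.5],[[0,0,0],[0,0,0],47.5],[[0,0,0],[0,0,0],47.5],[[0,0,0],[0,0,0],47.5],[[0,0,0],[0,0,0],47.5]]' >/dev/null;python3 tf.py
```

```text
tool F [ -4.948  -1.896 -12.236] T [ 0.268 -1.049  0.035] [ 0.543 -0.066  0.195] 0.04787389224650784 head -1.9088337593062774 q7 -1.4471881119289085 e7 -0.003174329540343024
```

```bash
python3 -m jog '[[[0,0,0.008],[0,0,0],47.5],[[0,0,0.008],[0,0,0],47.5],[[0,0,0.008],[0,0,0],47.5],[[0,0,0.008],[0,0,0],47.5],[[0,0,0.008],[0,0,0],47.5],[[0,0,0],[0,0,0],47.5],[[0,0,0],[0,0,0],47.5],[[0,0,0],[0,0,0],47.5],[[0,0,0],[0,0,0],47.5],[[0,0,0],[0,0,0],47.5]]' >/dev/null;python3 tf.py
```

```text
tool F [-3.106 -0.743 -9.784] T [ 0.165 -0.775 -0.277] [ 0.543 -0.066  0.195] 0.04767341193021995 head -1.9484433764278926 q7 -1.478870638900865 e7 -0.2738088648766279
```

```bash
python3 -m jog '[[[0,0,-0.005],[0,0,0],47.5],[[0,0,-0.005],[0,0,0],47.5],[[0,0,-0.005],[0,0,0],47.5],[[0,0,0],[0,0,0],49],[[0,0,0],[0,0,0],51],[[0,0,0],[0,0,0],53],[[0,0,0],[0,0,0],55],[[0,0,0],[0,0,0],58],[[0,0,0],[0,0,0],62],[[0,0,0],[0,0,0],65]]' >/dev/null;python3 tf.py
python3 - <<'E'
from h import *
from cell import eyes
for n in("side",):
  c=eyes.camera(n);np.savez("side9.npz",**c);crop(c["frame"],280,220,420,325,"pics/s9.png")
E
```

```text
tool F [ 0.358  0.563 -0.383] T [-0.018 -0.053  0.019] [ 0.543 -0.067  0.195] 0.06439085544189885 head -1.9343120929642104 q7 -1.4671372789294348 e7 -0.0003705039398482768
```

View pics/s9.png

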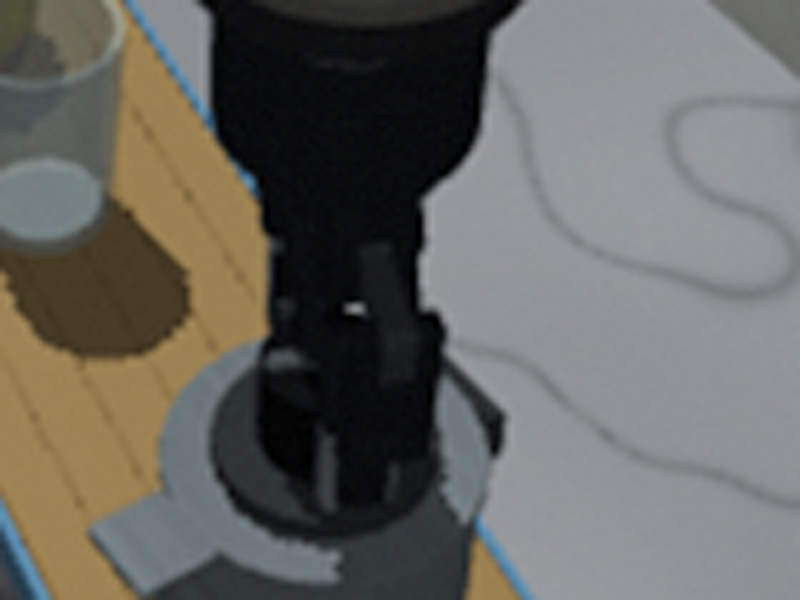

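```bash
python3 -m jog '[[[0,0,0],[0,0,0],75],[[0,0,0],[0,0,0],75],[[0,0,0],[0,0,-8],75],[[0,0,0],[0,0,-12],75],[[0,0,0],[0,0,-15],75],[[0,0,0],[0,0,-15],75],[[0,0,0],[0,0,-15],75],[[0,0,0],[0,0,-15],75],[[0,0,0],[0,0,-15],75],[[0,0,0],[0,0,-10],75]]';python3 st.py .39 .05 .31
```

```text
t: 31.85
position: [0.5434, -0.0667, 0.3014]
orientation: [0.984, -0.181, 0.0, -0.0]
ft_force: [0.0, 0.3, 0.6]
grip_width: 0.0749
t 31.85 p [ 0.5434 -0.0667  0.3014] yhead -1.9339080142018805 z [ 0.0009  0.0002 -1.    ] F [0.0426 0.2527 0.5671] T [ 0.0547 -0.0091 -0.0137] w 0.07493275327278362
q [-0.9678  0.3124  1.2155  1.852  -0.3155  1.1945 -1.5836]
tool shift mm to target [-184.7849  -54.5811   -8.7269]
```

```bash
python3 -m jog '[[[0,0,0],[-18,-5,-1],75],[[0,0,0],[-18,-5,-1],75],[[0,0,0],[-18,-5,-1],75],[[0,0,0],[-18,-5,-1],75],[[0,0,0],[-18,-5,-1],75],[[0,0,0],[-18,-5,-1],75],[[0,0,0],[-18,-5,-1],75],[[0,0,0],[-18,-5,-1],75],[[0,0,0],[-18,-5,-1],75],[[0,0,0],[0,0,0],75]]'
python3 - <<'E'
from h import *
from cell import eyes
for n in("side","top"):
  c=eyes.camera(n);np.savez(n+"f.npz",**c);crop(c["frame"],*((280,220,420,325) if n=="side" else (320,200,440,290)),f"pics/{n}f.png")
  if n=="top":cv2.imwrite("pics/topfull.png",c["frame"][:,:,::-1])
E
```

```text
t: 32.85
position: [0.4092, 0.0314, 0.309]
orientation: [0.984, -0.18, -0.002, -0.001]
ft_force: [0.1, -0.1, -0.5]
grip_width: 0.0753
```

View pics/topf.png

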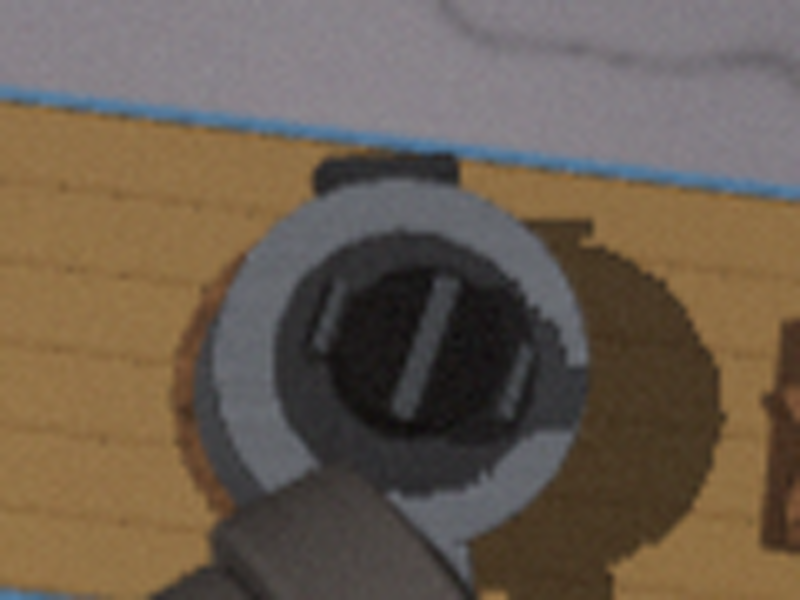

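View pics/sidef.png

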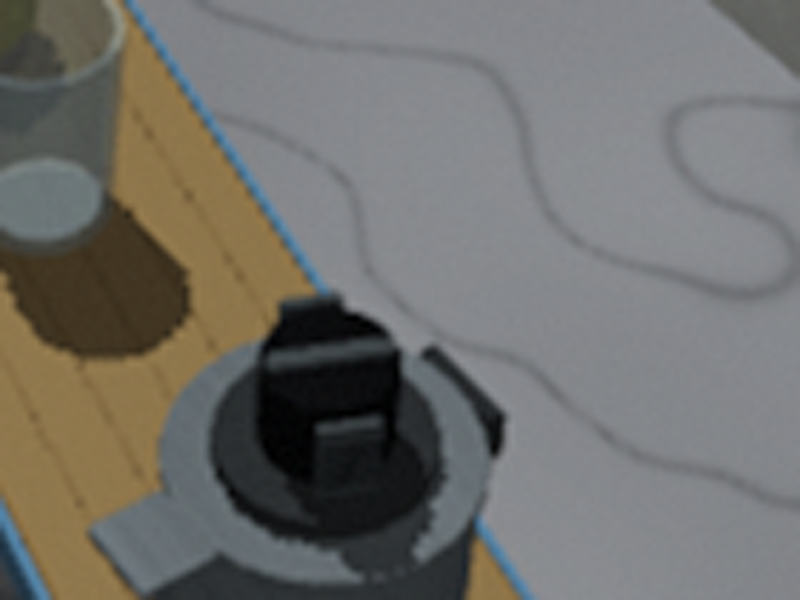

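View pics/topfull.png

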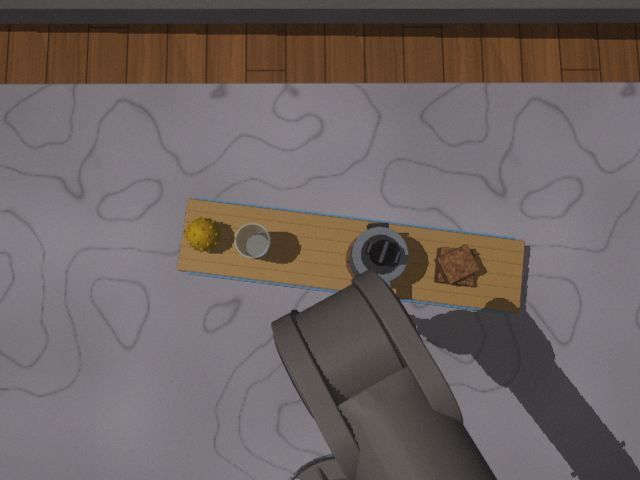

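Run:
```python
from ray import *
t=dict(np.load("topf.npz"))
T=lambda x,y,z:ray(t,320+x/6.667-.42,200+y/6.667-.42,z)
p=T(331,315,.222);q=T(516,382,.222);c=T(424,347,.226)
print(np.linalg.norm(p-q),(p+q)/2,c,"each from centre",np.linalg.norm((p-c)[:2]),np.linalg.norm((q-c)[:2]))
a=T(447,280,.226);b=T(403,416,.226);print(np.arctan2(*(a-b)[[1,0]]))
s=dict(np.load("sidef.npz"));s0=dict(np.load("side2.npz"))
d=cv2.absdiff(s["frame"],s0["frame"]).max(2)
print("lip/front area diff",d[300:325,290:312].max(),"px")
```

```text
0.0517634420174261 [ 0.5424 -0.0644  0.222 ] [ 0.5424 -0.0639  0.226 ] each from centre 0.025494204220922023 0.026270291403807107
-0.33526408560211235
lip/front area diff 14 px
```

```bash
python3 -c "
from cell import manip
print(manip.sign_off())"
```

```text
the job is handed in; nothing more can be done
None
```

I shut the lid, pinched both tabs, turned the dial clockwise to its stop, let go, moved the arm clear and handed the job in at about 33 s. The last checks showed no failures, but sign-off gives no verdict.

- **Lid:** I pressed the lip until it pushed back with 16 N. The lid then measured level, with its top at about 0.180 m.
- **Tabs and dial:** I pinched to about 47.5–48 mm, roughly 4 mm in on each tab. The measured side force stayed at about 1–2 N, so the two tabs were pressed about evenly; the pinch force itself is not measured. The stop showed at about 1.1 rad as a jump to 0.28 N m, below the 0.35 N m at which the canister would twist. I backed off 0.015 rad before letting go.
- **Final pictures:**
  - The dial stands about 1.08 rad clockwise.
  - The plates' centres are about 51.8 mm apart, against 52 mm when fully out. One pixel is about 1.7 mm, so this does not resolve the 1.5 mm limit for a single tab.
  - The lip and front area matched the picture taken before the pinch, so there is no sign of the canister twisting.
  - The tumbler, ball and cork blocks look unmoved, by eye only.
- **Disagreement:** the two cameras placed the dial's axis 2–3 mm apart in y. I used their average and corrected it by about 1 mm from the first-touch force.

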